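# Clear the dredgers, load the ramekins into the spring dispenser, put the dredgers back

### The job

The two ramekins on the dark baking sheet belong in the spring-loaded dish dispenser, but the two sugar dredgers stand right in front of them: stand both dredgers on the empty aluminium side tray first, then set the ramekins upright one on the other on the dispenser's platform, either one first, gently and not dropped. Last, put each dredger back on the baking sheet where it stood at the start. Keep everything upright the whole time.

Things in the scene. Friction and masses are not known exactly. Their poses are not given: they have to be found in the camera images.
- dredger_tall_mid (a point): tall sugar dredger: plain upright steel cylinder, flat punched lid, no handle, 58 mm across (lid 59), 125 mm tall, about 0.36 kg. Loose, starts upright on the baking sheet directly in front of (on the robot's side of) one ramekin, 5 to 11 mm clear of it. Point: on its axis half-way up (62.5 mm above its foot); z is its upright axis. Best gripped across the diameter in its upper half.
- dredger_short_mid (a point): short sugar dredger: steel cylinder 62 mm across (63 at the rim, 70 to 80 mm up), mesh dome, 96 mm tall, about 0.38 kg; loop handle on its -x side, reaching 59 mm from the axis, 18 to 64 mm up, at the start roughly towards the robot. Grip across its own y. Loose, upright on the baking sheet, 3 to 9 mm in front of the other ramekin. Point: on its axis half-way up (48 mm above its foot); z is up.
- ramekin_a_mid (a point): white ceramic ramekin (round straight-sided dish, open at the top, empty), 62 mm across, 40 mm tall, wall 4 mm, 0.22 kg. Loose, starts upright on the baking sheet behind one dredger (farther from the robot). Point: on its axis half-way up (20 mm above its foot); z is its upright axis. It and ramekin b are alike and interchangeable.
- ramekin_b_mid (a point): the second white ramekin, the same as ramekin a in size and shape, beside it on the baking sheet, behind the other dredger. The point is on its axis half-way up (20 mm above its foot); z is its upright axis.
- sheet: dark steel baking sheet, fixed on the table, 210 mm (its x) by 280 mm (its y), rim 16 mm high, floor 4 mm thick. Origin: centre of its underside. The ramekins stand in its back half (+x), about 108 mm apart along its y, the dredgers in its front half.
- tray: empty shallow aluminium tray, fixed on the table to one side of the baking sheet, 270 mm (its x) by 140 mm (its y), rim 12 mm high and 4 mm thick, floor 4 mm thick. Origin: centre of its underside. Side area with room for both dredgers, one behind the other along its x.
- lift_top (a point): centre of the top face of the dish dispenser's round steel platform (72 mm across); sinks with it. The dispenser is an open steel frame fixed on the table: base 140 mm square, four upright rods and a ring collar, 81 mm clear inside, 97 mm across outside, its top 139 mm above the table. Empty, the platform's face is at 134 mm, 5 mm below the collar's top; loaded dishes sink down inside the collar.
- lift (a joint): how far the platform has sunk, in m: 0 empty, at the top; 0.098 at its lower stop. A spring carries it (55 N/m with 0.15 N preload, damped, settles within about 1 s): one ramekin sinks it by about 35 mm, two by about 75 mm, so that the rim of the top dish stays near the collar.
Mind the look-alikes: they are no part of the job. Leave any yellow look-alike of the part that bears dredger_tall_mid alone.

How it is judged:
By the outcome, as a careful person would: the job done as asked, in the order asked, and still so for the second after the job is handed in, with the robot touching nothing.
It also fails if it takes over 136 s, if anything falls off the work surface, if the arm or the gripper's body presses on something with over 40 N, if the wrist force passes 120 N, or if a joint passes its speed limit or range.

### The arm

A 6-joint arm with a two-finger parallel gripper is mounted at the origin on the work surface. World frame = base frame: x ahead of the robot, y to its left, z up, the work surface at z = 0. Lengths are in m, angles in rad, forces in N, time in s.
With the tool pointing down it reaches from about 0.35 to 0.975 m from the base axis. Payload 7.1 kg.
Tool frame: the origin (TCP) lies between the finger pads; the fingertips stand manip.nose_length ahead of it and the grasp point (between the pads) lies 8 mm behind it (manip.nose_length is the distance from the TCP to the fingertips, in m); y points along the fingers, z is the direction in which the jaws open and shut, and the axes are right-handed (so a half turn about y gives the same grasp; the last joint's range is limited). The gripper opens to 88 mm and grips with 3 to 60 N. Pads are 20 mm wide; open, the fingers measure 115 mm over their backs; the gripper's body (75 mm by 178 mm) begins 61 mm behind the grasp point.
Start: joints at [-1.16, 0.423, 1.63, -0, 1.089, -0.019], TCP at [0.26, -0.568, 0.234] pointing down, gripper open.
Joint ranges: [-3, 3], [-0.9, 2.11], [0.09, 2.58], [-1.31, 4.45], [0.11, 2.69], [-2.54, 2.54]. Speed limits (rad/s): [2.39, 2.39, 3.01, 3.14, 3.14, 3.14].

### API

Orientations are given as a unit quaternion [w, x, y, z].
In Python, from plant import manip gives the robot as it stands.
- The arm moves only by the tool play_rows, never from a script. Its argument "increments" is text: rows parted by semicolons, each of 7 numbers parted by spaces: the turn, a rotation vector about the tool's x, y, z in degrees, then the shift along the tool's x, y, z in mm, then the finger opening in mm, from 0 to 87.8. A call has 1 to 10 rows; each row shifts and turns the commanded pose from where the row before left it, along the tool's axes as they then stand; what a row does not reach is not made up. A row lasts 1/12 s, in which the tool goes at most 41.7 mm and 7.16 degrees, less where a joint would pass 70% of its speed; a pose out of reach is approached as far as the arm can. A call with a gripper value outside its range is refused whole. The fingers move at their own pace and stop on an object; "grip_force" is the grip in N (left out, the last holds). Time passes only in rows, so rows that do not move let the fingers close. It gives the time, the measured TCP pose, the force and the opening at its end, in the units of the state.
- manip.read_state(): the state, without advancing time (a new reading comes with each control period).
- manip.grab_frame(name): name is "scene" or "top"; returns a dict with "pixels" (420x560x3 uint8, blue, green, red), "vertical_fov" (degrees; the focal length in pixels is half the picture's height over the tangent of half this angle, whatever the lens; pixels are square), "cx", "cy" (the principal point, pixels), "T" (4x4, takes a point from camera to world coordinates). Camera axes: x right, y down, z forward; pixel columns grow to the right and rows downward; lengths in m; the calibration is good to about 2 mm. A picture is of the moment at which its call begins. There is no depth.
- manip.sign_off(): hands the job in, once; it reports no verdict.
The state is a dict: "clock": time; "joint_pos": joint angles; "joint_velocities": joint speeds; "effort": joint torques, N m; "ee_pos": TCP position; "orientation": TCP orientation; "force": force on the tool from outside, world axes, zero at the start; "torque": the same for the moment, N m; "finger_gap": opening from 0.0 (shut) to 1.0 (fully open).
Only numpy, scipy, OpenCV 4.12 (cv2) and the standard library are available. Lean on these libraries where they do the work, as an engineer would, in place of code of your own. Each camera call takes 0.05 s, during which the arm holds its last target. There are 200 camera calls.

## Working session

There is one attempt and no reset: what is moved stays moved. The work goes in short steps, Python scripts to look and compute and a tool call to move; the robot and the scene stay as the last step left them, time stands still between calls to the robot, and variables do not carry over. Pictures are saved under pics/ and viewed, about 12 in all and at most 16, crops included, and the job is handed in when it is done.

Besides the shell and the picture viewer there is one more tool, called after "Emit:" by a JSON object that holds its "fn" and its "kwargs", one argument or row to a line. play_rows: Moves the arm, as the interface text tells. Its arguments: {"type":"object","properties":{"increments":{"type":"string"},"grip_force":{"type":"number"}},"required":["increments"]}

```bash
ls; mkdir -p pics; python3 - <<'E'
from plant import manip
import cv2,numpy as np
s=manip.read_state(); print(s, manip.nose_length)
for n in("scene","top"):
    f=manip.grab_frame(n); cv2.imwrite(f"pics/{n}0.png",f["pixels"]); print(n,f["vertical_fov"],f["cx"],f["cy"],f["T"])
E
```

```text
pics
{'clock': 0.0, 'joint_pos': array([-1.16002138e+00,  4.23839603e-01,  1.63067196e+00,  3.15990124e-05,
        1.08861099e+00, -1.90221031e-02]), 'joint_velocities': array([ 0.00073603,  0.0003448 , -0.00077181, -0.00184889,  0.00130797,
        0.00165573]), 'effort': array([-2.16960630e-03, -5.44630337e+01, -2.73669237e+01,  6.41964586e-02,
        2.26752344e-02, -1.31184329e-04]), 'ee_pos': array([ 0.26023369, -0.56765741,  0.23290955]), 'orientation': array([ 0.15068863, -0.15087977,  0.69137533, -0.69031036]), 'force': array([-0.25014314, -0.31066909, -0.1894487 ]), 'torque': array([-0.01779368,  0.03935453, -0.01516951]), 'finger_gap': 0.9999535901358075} 0.011
scene 48.38851172555543 282.10850117787066 206.19557580245333 [[ 0.71017734  0.43794217 -0.55123026  1.05599471]
 [ 0.70398677 -0.44967243  0.54972478 -0.50797675]
 [-0.00712539 -0.7784609  -0.62765266  0.68181834]
 [ 0.          0.          0.          1.        ]]
top 56.03880937378561 278.65412407308935 211.0181660752249 [[-0.01707261 -0.99739076  0.07014414  0.49193865]
 [-0.99971767  0.01818776  0.01529023  0.01156312]
 [-0.0165261  -0.06986329 -0.99741967  0.83141526]
 [ 0.          0.          0.          1.        ]]
```

View pics/scene0.png

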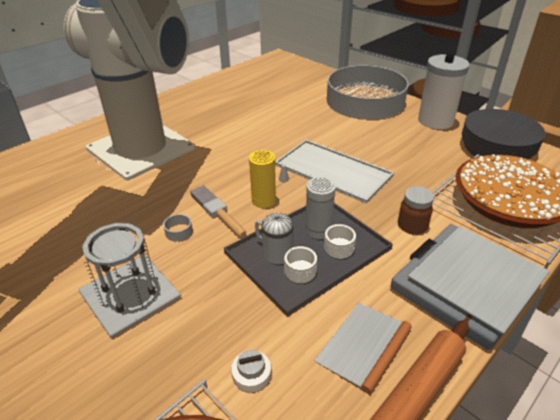

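View pics/top0.png

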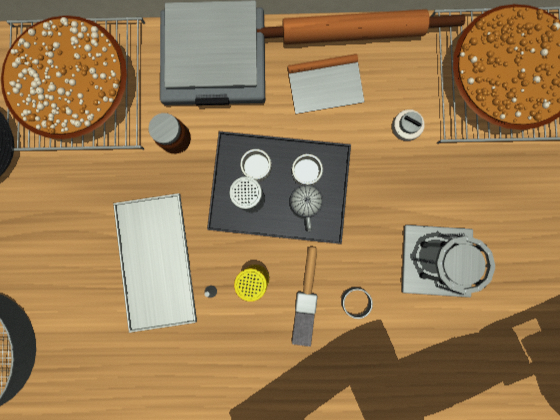

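The scene view shows the tall dredger at (320,205), the short one at (277,237), ramekins at (340,240) and (300,264), the dispenser at (115,250) and the tray at (335,168). In the top view the tall dredger's lid is at (246,192), the short one at (306,202) with its handle at (308,224), ramekins at (256,165) and (307,170), the tray at (155,262) and the dispenser collar at (466,265).

Look-alikes: the yellow dredger is at top (251,284) and stays put. The small ring at (357,302) and the white round at (409,124) aren't ramekins, as they aren't on the sheet.

```bash
cat > h.py <<'E'
from plant import manip
import cv2,numpy as np
def grab(n): return manip.grab_frame(n)
def foc(f): return 210/np.tan(np.radians(f["vertical_fov"]/2))
def ray(f,u,v,z):
    T=np.array(f["T"]); d=T[:3,:3]@np.array([(u-f["cx"])/foc(f),(v-f["cy"])/foc(f),1]); o=T[:3,3]
    return (o+d*(z-o[2])/d[2])
def proj(f,p):
    T=np.array(f["T"]); c=T[:3,:3].T@(np.array(p)-T[:3,3]); return c[:2]/c[2]*foc(f)+[f["cx"],f["cy"]]
def crop(f,x0,y0,w,h,k,path):
    im=cv2.resize(f["pixels"][y0:y0+h,x0:x0+w],None,fx=k,fy=k,interpolation=cv2.INTER_CUBIC)
    for i in range(-(-x0//10)*10,x0+w,10):
        cv2.line(im,((i-x0)*k,0),((i-x0)*k,6 if i%50 else 14),(0,0,255),1)
        if i%20==0: cv2.putText(im,str(i),((i-x0)*k-10,24),0,.35,(0,0,255),1)
    for j in range(-(-y0//10)*10,y0+h,10):
        cv2.line(im,(0,(j-y0)*k),(6,(j-y0)*k),(0,0,255),1)
        if j%20==0: cv2.putText(im,str(j),(8,(j-y0)*k+4),0,.35,(0,0,255),1)
    return im
E
python3 - <<'E'
from h import *
t=grab("top"); s=grab("scene")
a=crop(t,205,125,150,125,5,"");cv2.imwrite("pics/c1.png",a)
b=crop(t,395,215,110,90,5,"")
cv2.imwrite("pics/c2.png",b)
c=crop(s,215,165,190,145,4,"");cv2.imwrite("pics/c3.png",c)
E
```

```text
(no output)
```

View pics/c1.png

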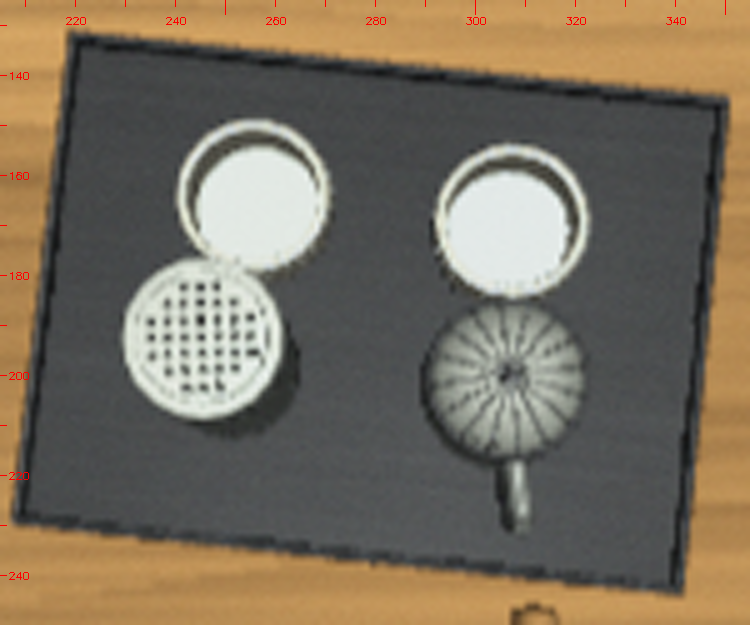

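View pics/c2.png

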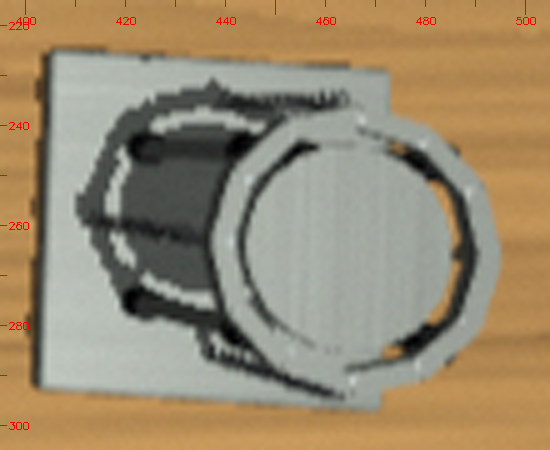

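View pics/c3.png

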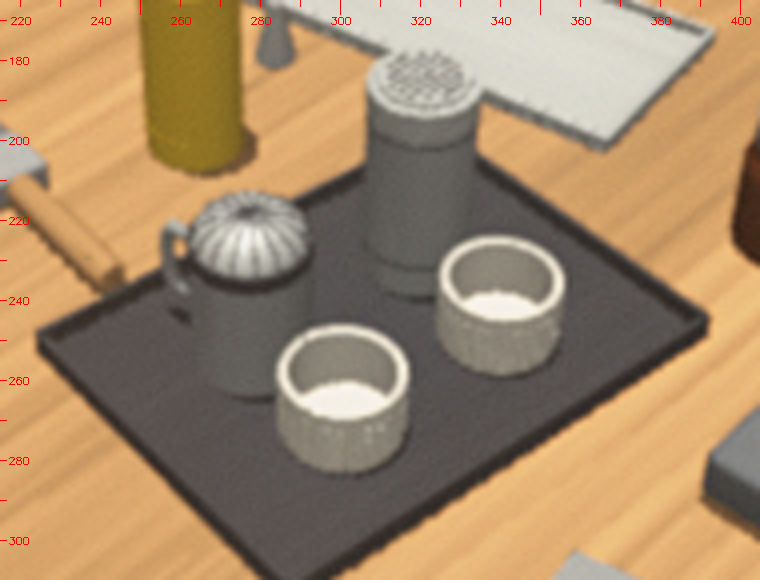

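Close crops confirm: tall lid centre at top (245.7,192.6), short dome tip at (307.4,199.8), handle tip at (308,231), ramekin rims at (255.7,164.1) and (307.4,169), collar at (466,265).

```bash
python3 - <<'E'
from h import *
t=grab("top"); s=grab("scene"); np.set_printoptions(precision=4,suppress=True)
for n,a,b,z in [("tall",(245.7,192.6),(320.8,185.8),.129),("short",(307.4,199.8),(277.5,216.8),.1),("ramA",(255.7,164.1),(340.2,235),.044),("ramB",(307.4,169),(300.7,258),.044),("collar",(466,265),(114.5,242),.139)]:
    print(n,ray(t,*a,z)[:2],ray(s,*b,z)[:2],"top->scene",proj(s,ray(t,*a,z)))
print("handle",ray(t,308.2,231,.045)[:2])
print("sheet",[ray(t,205+x/5,125+y/5,.016)[:2] for x,y in[(68,30),(728,98),(682,592),(14,520)]])
print("tray",[ray(t,x,y,.012)[:2] for x,y in[(115,203),(180,195),(195,323),(130,331)]])
print("yellow",ray(t,251,284,.129),"yell scene",ray(s,262,157,.129),"nozzle",ray(t,211,291,.02))
print("base",[ray(t,395+x/5,215+y/5,.004)[:2] for x,y in[(50,48),(38,387)]])
st=manip.read_state()
from scipy.spatial.transform import Rotation as R
q=st["orientation"]; print(R.from_quat(q[[1,2,3,0]]).as_matrix())
E
```

```text
tall [0.5755 0.0808] [0.5801 0.0759] top->scene [320.6956 183.7861]
short [ 0.5633 -0.031 ] [ 0.5616 -0.0277] top->scene [276.9152 217.9928]
ramA [0.6431 0.0684] [0.645  0.0667] top->scene [340.0231 234.1662]
ramB [ 0.631  -0.0357] [ 0.6323 -0.0366] top->scene [300.5292 257.436 ]
collar [ 0.4412 -0.3001] [ 0.4437 -0.2996] top->scene [113.4643 241.4306]
handle [ 0.5063 -0.0344]
sheet [array([0.7206, 0.1477]), array([ 0.6857, -0.1287]), array([ 0.4803, -0.1037]), array([0.5146, 0.1714])]
tray [array([0.5727, 0.3674]), array([0.587 , 0.2304]), array([0.3228, 0.1994]), array([0.3085, 0.3332])]
yellow [0.4132 0.0733 0.129 ] yell scene [0.4196 0.0665 0.129 ] nozzle [0.3881 0.1647 0.02  ]
base [array([ 0.5169, -0.2388]), array([ 0.3773, -0.2284])]
[[-0.9091 -0.0002  0.4167]
 [-0.4167  0.0005 -0.9091]
 [ 0.     -1.     -0.0005]]
```

Estimates (x, y): tall (0.577,0.079), short (0.563,-0.030), ramekins (0.644,0.068) and (0.632,-0.036), dispenser (0.442,-0.300), tray centre (0.448,0.283). I'll keep the jaw along world y throughout, so tool shift = (-dx,-dz,-dy). Tall goes first, because the gripper body would hit it during the short dredger's grasp.

Emit:
{"fn": "play_rows", "kwargs": {
  "increments": "0 6.15 0 0 0 0 87.8;0 6.15 0 0 0 0 87.8;0 6.15 0 0 0 0 87.8;0 6.15 0 0 0 0 87.8;0 0 0 -16 0 -32 87.8;0 0 0 -16 0 -32 87.8;0 0 0 -16 0 -32 87.8;0 0 0 -16 0 -32 87.8;0 0 0 -16 0 -32 87.8;0 0 0 -16 0 -32 87.8",
  "grip_force": 20
}}

```text
clock: 1.13
ee_pos: [0.3567, -0.3745, 0.2337]
orientation: [-0.0, -0.0, -0.707, 0.707]
force: [0.5, -0.6, 0.4]
finger_gap: 0.999
```

Emit:
{"fn": "play_rows", "kwargs": {
  "increments": "0 0 0 -16 0 -33 87.8;0 0 0 -16 0 -33 87.8;0 0 0 -16 0 -33 87.8;0 0 0 -16 0 -33 87.8;0 0 0 -16 0 -33 87.8;0 0 0 -16 0 -33 87.8;0 0 0 -16 0 -33 87.8;0 0 0 -16 0 -33 87.8;0 0 0 -16 0 -33 87.8;0 0 0 -16 0 -33 87.8"
}}

```text
clock: 1.97
ee_pos: [0.5167, -0.0442, 0.2339]
orientation: [-0.0, 0.0, -0.707, 0.707]
force: [0.2, 0.1, 0.6]
finger_gap: 0.998
```

Emit:
{"fn": "play_rows", "kwargs": {
  "increments": "0 0 0 -20 0 -33 87.8;0 0 0 -20 0 -33 87.8;0 0 0 -20 0 -33 87.8;0 0 0 0 0 -22 87.8;0 0 0 0 0 0 87.8;0 0 0 0 0 0 87.8"
}}

```text
clock: 2.47
ee_pos: [0.5759, 0.0759, 0.2333]
orientation: [-0.001, 0.001, -0.707, 0.707]
force: [-0.2, -1.1, -0.4]
finger_gap: 1.001
```

```bash
python3 - <<'E'
from h import *
st=manip.read_state(); print(st["ee_pos"],st["joint_pos"])
a=crop(grab("scene"),215,95,190,145,4,"")
cv2.imwrite("pics/g1.png",a)
E
```

```text
[0.57588739 0.07586829 0.23333857] [ 1.10631615e-01  3.59540918e-01  1.72947502e+00 -2.96638749e-04
  1.05333353e+00  1.67861875e+00]
```

View pics/g1.png

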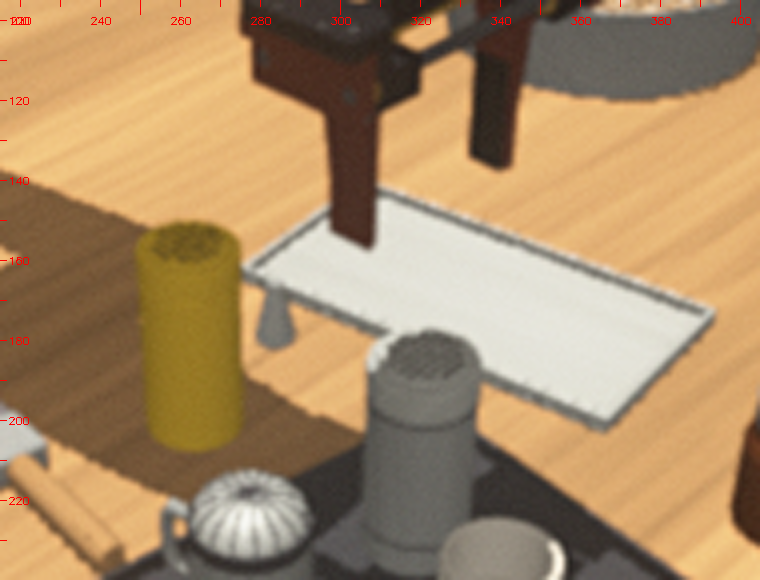

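```bash
python3 - <<'E'
from h import *
s=grab("scene")
print(proj(s,[.5759,.0759,.2223]),proj(s,[.577,.079,.129]),proj(s,[.5759,.0759-.05,.2223]),proj(s,[.5759,.0759+.05,.2223]))
E
```

```text
[321.34021953 144.65020648] [320.64984249 184.48406712] [303.1796977  155.06560769] [338.39335531 134.86991201]
```

The fingertip midpoint sits right over the tall lid, both in the picture (320,145) and by projection. Descending to grasp.

Emit:
{"fn": "play_rows", "kwargs": {
  "increments": "0 0 0 -1 30 -2 87.8;0 0 0 0 30 0 87.8;0 0 0 0 30 0 87.8;0 0 0 0 30 0 87.8;0 0 0 0 21 0 87.8;0 0 0 0 0 0 70;0 0 0 0 0 0 64;0 0 0 0 0 0 60;0 0 0 0 0 0 56;0 0 0 0 0 0 50",
  "grip_force": 20
}}

```text
clock: 3.4
ee_pos: [0.5785, 0.0772, 0.0947]
orientation: [0.001, 0.001, 0.707, -0.707]
force: [0.8, 1.9, 3.2]
finger_gap: 0.679
```

Emit:
{"fn": "play_rows", "kwargs": {
  "increments": "0 0 0 0 0 0 50;0 0 0 0 0 0 50;0 0 0 0 0 0 50"
}}

```text
clock: 3.65
ee_pos: [0.5785, 0.0775, 0.0944]
orientation: [0.001, 0.001, 0.707, -0.707]
force: [0.3, 3.4, 6.7]
finger_gap: 0.684
```

Emit:
{"fn": "play_rows", "kwargs": {
  "increments": "0 0 0 0 -10 0 50;0 0 0 0 -25 0 50;0 0 0 0 -30 0 50;0 0 0 0 -15 0 50;0 0 0 0 0 0 50"
}}

```text
clock: 4.07
ee_pos: [0.579, 0.077, 0.1766]
orientation: [0.002, 0.002, 0.707, -0.707]
force: [1.0, -0.3, -3.8]
finger_gap: 0.666
```

Emit:
{"fn": "play_rows", "kwargs": {
  "increments": "0 0 0 15 0 -15 50;0 0 0 25 0 -25 50;0 0 0 25 0 -25 50;0 0 0 25 0 -25 50;0 0 0 25 0 -25 50;0 0 0 25 0 -25 50;0 0 0 25 0 -25 50;0 0 0 21 0 -20 50;0 0 0 15 0 -14 50;0 0 0 0 0 0 50"
}}

```text
clock: 4.9
ee_pos: [0.3725, 0.2768, 0.1716]
orientation: [-0.0, 0.002, -0.707, 0.708]
force: [0.0, 0.9, -4.5]
finger_gap: 0.668
```

Emit:
{"fn": "play_rows", "kwargs": {
  "increments": "0 0 0 0 25 0 50;0 0 0 0 25 0 50;0 0 0 0 18 0 50;0 0 0 0 6 0 50;0 0 0 0 2 0 50;0 0 0 0 0 0 50;0 0 0 0 0 0 50"
}}

```text
clock: 5.48
ee_pos: [0.3767, 0.276, 0.0973]
orientation: [0.0, 0.0, 0.707, -0.707]
force: [1.4, 0.5, -3.7]
finger_gap: 0.673
```

Emit:
{"fn": "play_rows", "kwargs": {
  "increments": "0 0 0 0 1 0 50;0 0 0 0 1 0 50;0 0 0 0 1 0 50;0 0 0 0 0 0 50;0 0 0 0 0 0 50"
}}

```text
clock: 5.9
ee_pos: [0.3767, 0.2764, 0.0945]
orientation: [0.001, 0.0, 0.707, -0.707]
force: [0.1, -0.5, 5.5]
finger_gap: 0.669
```

Emit:
{"fn": "play_rows", "kwargs": {
  "increments": "0 0 0 0 0 0 65;0 0 0 0 0 0 75;0 0 0 0 0 0 87.8;0 0 0 0 0 0 87.8;0 0 0 0 -15 0 87.8;0 0 0 0 -35 0 87.8;0 0 0 0 -35 0 87.8;0 0 0 0 -25 0 87.8;0 0 0 -15 0 15 87.8;0 0 0 -25 0 35 87.8"
}}

```text
clock: 6.73
ee_pos: [0.4159, 0.2292, 0.2057]
orientation: [0.003, -0.0, 0.708, -0.706]
force: [0.6, 0.7, -0.3]
finger_gap: 1.002
```

Emit:
{"fn": "play_rows", "kwargs": {
  "increments": "0 0 0 -18 0 32 87.8;0 0 0 -18 0 32 87.8;0 0 0 -18 0 32 87.8;0 0 0 -18 0 32 87.8;0 0 0 -18 0 32 87.8;0 0 0 -18 0 32 87.8;0 0 0 -18 0 32 87.8;0 0 0 -20 0 32 87.8;0 0 0 0 0 0 87.8;0 0 0 0 0 0 87.8"
}}

```text
clock: 7.57
ee_pos: [0.5618, -0.0304, 0.2032]
orientation: [-0.001, 0.001, 0.707, -0.707]
force: [0.2, 0.7, 0.6]
finger_gap: 1.002
```

```bash
python3 - <<'E'
from h import *
st=manip.read_state(); print(st["ee_pos"])
s=grab("scene");t=grab("top")
p=st["ee_pos"]-[0,0,.011]; print("tips",proj(s,p))
a=crop(s,180,95,160,140,4,"")
b=crop(t,80,160,90,140,4,"")
cv2.imwrite("pics/g2.png",np.hstack([a[:,:430],b]))
E
```

```text
[ 0.56178031 -0.03039103  0.20321907]
tips [275.85043585 178.41556106]
```

View pics/g2.png

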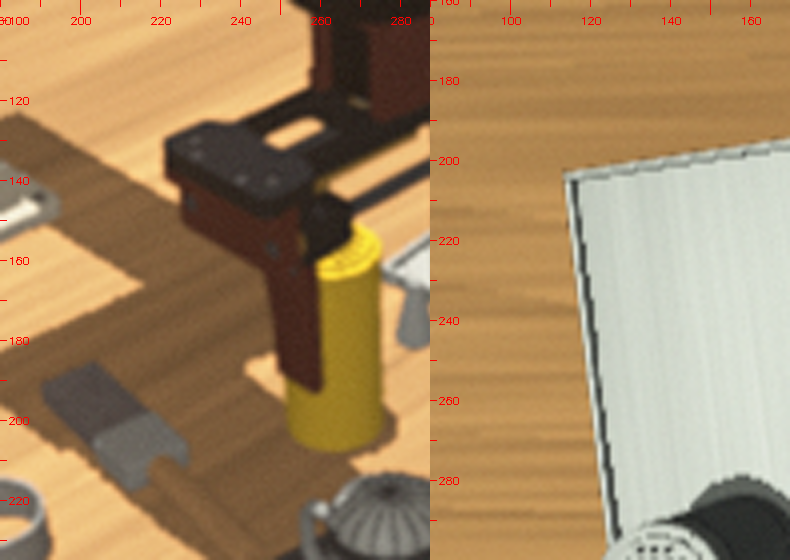

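The front fingertip sits at (258,192), in line with the dome at (277,216). The tall dredger stands on the tray at top (136,297). Descending on the short one.

Emit:
{"fn": "play_rows", "kwargs": {
  "increments": "0 0 0 0 30 0 87.8;0 0 0 0 30 0 87.8;0 0 0 0 30 0 87.8;0 0 0 0 30 0 87.8;0 0 0 0 29 0 87.8;0 0 0 0 0 0 87.8;0 0 0 0 0 0 72;0 0 0 0 0 0 66;0 0 0 0 0 0 62;0 0 0 0 0 0 54",
  "grip_force": 20
}}

```text
clock: 8.5
ee_pos: [0.5627, -0.0287, 0.0567]
orientation: [-0.001, -0.001, -0.707, 0.707]
force: [-1.2, -0.5, -0.7]
finger_gap: 0.737
```

Emit:
{"fn": "play_rows", "kwargs": {
  "increments": "0 0 0 0 0 0 54;0 0 0 0 0 0 54;0 0 0 0 0 0 54"
}}

```text
clock: 8.75
ee_pos: [0.5626, -0.0289, 0.0565]
orientation: [-0.001, -0.001, -0.707, 0.707]
force: [-1.5, 0.8, 8.6]
finger_gap: 0.706
```

Emit:
{"fn": "play_rows", "kwargs": {
  "increments": "0 0 0 0 -10 0 54;0 0 0 0 -25 0 54;0 0 0 0 -30 0 54;0 0 0 0 -15 0 54;0 0 0 0 0 0 54"
}}

```text
clock: 9.17
ee_pos: [0.5634, -0.0291, 0.1386]
orientation: [-0.002, -0.002, -0.707, 0.707]
force: [1.2, 0.8, -4.1]
finger_gap: 0.712
```

Emit:
{"fn": "play_rows", "kwargs": {
  "increments": "0 0 0 4 0 -20 54;0 0 0 5 0 -37 54;0 0 0 5 0 -37 54;0 0 0 5 0 -37 54;0 0 0 5 0 -37 54;0 0 0 5 0 -37 54;0 0 0 5 0 -37 54;0 0 0 5 0 -37 54;0 0 0 5 0 -26 54;0 0 0 2 0 -16 54"
}}

```text
clock: 10.0
ee_pos: [0.5134, 0.2946, 0.1335]
orientation: [-0.0, 0.002, -0.707, 0.707]
force: [0.0, -1.1, -4.9]
finger_gap: 0.71
```

Emit:
{"fn": "play_rows", "kwargs": {
  "increments": "0 0 0 0 0 0 54;0 0 0 0 20 0 54;0 0 0 0 25 0 54;0 0 0 0 20 0 54;0 0 0 0 9 0 54;0 0 0 0 2 0 54;0 0 0 0 0 0 54;0 0 0 0 0 0 54"
}}

```text
clock: 10.67
ee_pos: [0.516, 0.292, 0.0593]
orientation: [0.0, 0.0, 0.707, -0.707]
force: [0.1, -0.2, -4.6]
finger_gap: 0.71
```

Emit:
{"fn": "play_rows", "kwargs": {
  "increments": "0 0 0 0 1 0 54;0 0 0 0 1 0 54;0 0 0 0 1 0 54;0 0 0 0 0 0 54;0 0 0 0 0 0 54"
}}

```text
clock: 11.08
ee_pos: [0.5156, 0.2923, 0.0561]
orientation: [0.0, 0.0, 0.707, -0.707]
force: [1.1, -1.0, -2.7]
finger_gap: 0.712
```

Emit:
{"fn": "play_rows", "kwargs": {
  "increments": "0 0 0 0 0.7 0 54;0 0 0 0 0 0 54;0 0 0 0 0 0 54"
}}

```text
clock: 11.33
ee_pos: [0.5158, 0.2924, 0.056]
orientation: [0.001, 0.0, 0.707, -0.707]
force: [-1.5, -0.7, 5.3]
finger_gap: 0.713
```

Emit:
{"fn": "play_rows", "kwargs": {
  "increments": "0 0 0 0 0 0 67;0 0 0 0 0 0 77;0 0 0 0 0 0 87.8;0 0 0 0 0 0 87.8;0 0 0 0 -10 0 87.8;0 0 0 0 -30 0 87.8;0 0 0 0 -35 0 87.8;0 0 0 0 -35 0 87.8;0 0 0 -18 0 32 87.8;0 0 0 -18 0 32 87.8"
}}

```text
clock: 12.17
ee_pos: [0.5528, 0.2294, 0.1687]
orientation: [0.004, 0.0, 0.708, -0.706]
force: [0.7, -0.7, -1.4]
finger_gap: 0.999
```

Emit:
{"fn": "play_rows", "kwargs": {
  "increments": "0 0 0 -18 0 32 87.8;0 0 0 -18 0 32 87.8;0 0 0 -18 0 32 87.8;0 0 0 -18 0 32 87.8;0 0 0 -20 0 32 87.8;0 0 0 0 0 0 87.8;0 0 0 0 0 0 87.8"
}}

```text
clock: 12.75
ee_pos: [0.6441, 0.0663, 0.1655]
orientation: [-0.001, 0.001, 0.707, -0.707]
force: [-1.2, -0.8, -0.8]
finger_gap: 0.999
```

```bash
python3 - <<'E'
from h import *
st=manip.read_state(); print(st["ee_pos"])
s=grab("scene");t=grab("top")
p=st["ee_pos"]-[0,0,.011]; print("tips",proj(s,p))
a=crop(s,210,80,200,200,3,"")
b=crop(t,100,180,80,200,3,"")[:,:190]
cv2.imwrite("pics/g3.png",np.hstack([a,b]))
E
```

```text
[0.6441198  0.06628077 0.16545437]
tips [343.90740229 191.17801121]
```

View pics/g3.png

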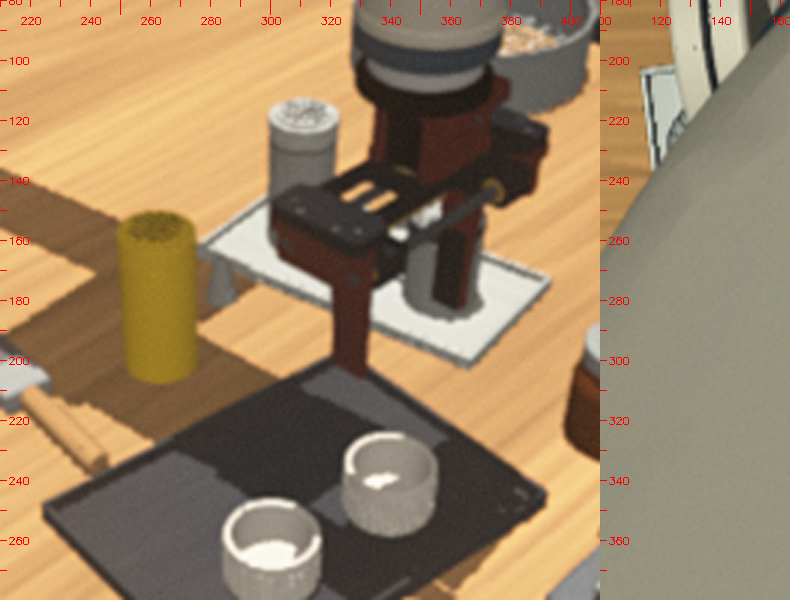

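Both dredgers stand upright on the tray, at (304,115) and (358,175) in the scene view. The ramekin's rim is unmoved at (340,235). Descending.

Emit:
{"fn": "play_rows", "kwargs": {
  "increments": "0 0 0 0 30 -1 87.8;0 0 0 0 35 0 87.8;0 0 0 0 35 0 87.8;0 0 0 0 29 0 87.8;0 0 0 0 0 0 87.8;0 0 0 0 0 0 72;0 0 0 0 0 0 66;0 0 0 0 0 0 62;0 0 0 0 0 0 54;0 0 0 0 0 0 54",
  "grip_force": 15
}}

```text
clock: 13.68
ee_pos: [0.6448, 0.0695, 0.0382]
orientation: [0.001, 0.001, 0.707, -0.707]
force: [-0.8, 1.0, 7.3]
finger_gap: 0.699
```

Emit:
{"fn": "play_rows", "kwargs": {
  "increments": "0 0 0 0 0 0 54;0 0 0 0 0 0 54;0 0 0 0 0 0 54"
}}

```text
clock: 13.93
ee_pos: [0.6448, 0.0695, 0.0382]
orientation: [0.001, 0.001, 0.707, -0.707]
force: [-1.8, 2.3, 8.0]
finger_gap: 0.7
```

Emit:
{"fn": "play_rows", "kwargs": {
  "increments": "0 0 0 0 -10 0 54;0 0 0 0 -20 0 54;0 0 0 0 -30 0 54;0 0 0 0 -30 0 54;0 0 0 0 -30 0 54;0 0 0 0 -30 0 54;0 0 0 0 -30 0 54;0 0 0 0 -10 0 54;0 0 0 0 0 0 54"
}}

```text
clock: 14.68
ee_pos: [0.645, 0.0692, 0.2297]
orientation: [0.002, 0.002, 0.707, -0.707]
force: [-0.8, -0.2, -2.0]
finger_gap: 0.7
```

Emit:
{"fn": "play_rows", "kwargs": {
  "increments": "0 0 0 10 0 20 54;0 0 0 18 0 32 54;0 0 0 18 0 32 54;0 0 0 18 0 32 54;0 0 0 18 0 32 54;0 0 0 18 0 32 54;0 0 0 18 0 32 54;0 0 0 18 0 32 54;0 0 0 18 0 32 54;0 0 0 18 0 32 54"
}}

```text
clock: 15.52
ee_pos: [0.4691, -0.2397, 0.2239]
orientation: [-0.001, -0.001, 0.708, -0.707]
force: [1.2, 0.1, -2.0]
finger_gap: 0.7
```

Emit:
{"fn": "play_rows", "kwargs": {
  "increments": "0 0 0 18 0 32 54;0 0 0 10 0 20 54;0 0 0 3 0 10 54;0 0 0 0 0 0 54;0 0 0 0 0 0 54;0 0 0 0 0 0 54"
}}

```text
clock: 16.02
ee_pos: [0.4407, -0.2997, 0.2252]
orientation: [0.0, -0.001, 0.708, -0.707]
force: [-0.2, 0.3, -1.8]
finger_gap: 0.697
```

```bash
python3 - <<'E'
from h import *
st=manip.read_state(); print(st["ee_pos"])
s=grab("scene");t=grab("top")
p=st["ee_pos"]-[0,0,.011]; print("tips",proj(s,p))
a=crop(s,60,150,120,180,3,"")
b=crop(t,390,200,130,120,3,"")
b=cv2.copyMakeBorder(b,0,180,0,0,0)
cv2.imwrite("pics/g4.png",np.hstack([a,b]))
E
```

```text
[ 0.44068882 -0.29974599  0.22515582]
tips [102.54233198 206.79170401]
```

View pics/g4.png

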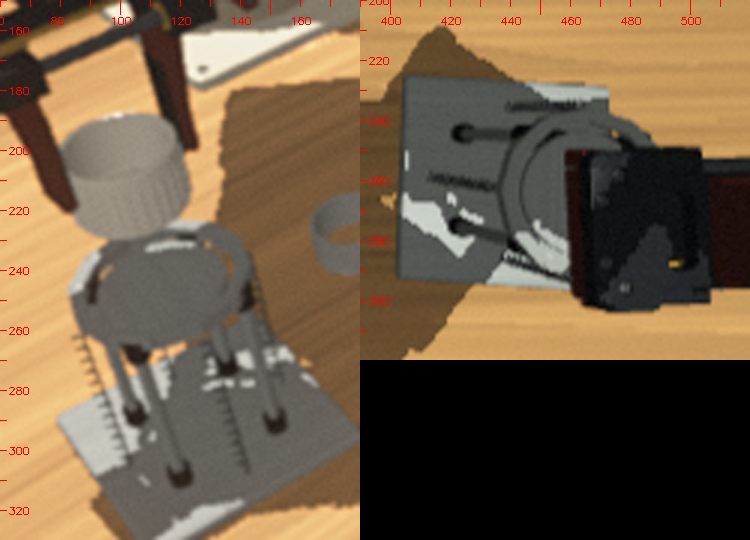

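The ramekin hangs level with its rim at (101,197). The collar is centred at about (114,243) in the scene, which matches (0.4425,-0.300). Lowering it.

Emit:
{"fn": "play_rows", "kwargs": {
  "increments": "0 0 0 -2 15 0 54;0 0 0 0 20 0 54;0 0 0 0 12 0 54;0 0 0 0 6 0 54;0 0 0 0 4 0 54;0 0 0 0 4 0 54;0 0 0 0 3 0 54;0 0 0 0 3 0 54;0 0 0 0 0 0 54;0 0 0 0 0 0 54"
}}

```text
clock: 16.95
ee_pos: [0.4427, -0.3011, 0.1593]
orientation: [-0.0, -0.0, -0.707, 0.707]
force: [-0.3, 0.4, -1.4]
finger_gap: 0.698
```

Emit:
{"fn": "play_rows", "kwargs": {
  "increments": "0 0 0 0 2 0 54;0 0 0 0 2 0 54;0 0 0 0 0 0 54;0 0 0 0 0 0 54;0 0 0 0 0 0 63;0 0 0 0 0 0 66;0 0 0 0 0 0 72;0 0 0 0 0 0 80;0 0 0 0 0 0 87.8;0 0 0 0 0 0 87.8"
}}

```text
clock: 17.78
ee_pos: [0.4426, -0.301, 0.1551]
orientation: [-0.0, 0.0, -0.707, 0.707]
force: [-0.7, -0.5, -0.2]
finger_gap: 0.986
```

Emit:
{"fn": "play_rows", "kwargs": {
  "increments": "0 0 0 0 -10 0 87.8;0 0 0 0 -30 0 87.8;0 0 0 0 -30 0 87.8;0 0 0 -18 0 -32 87.8;0 0 0 -18 0 -32 87.8;0 0 0 -18 0 -32 87.8;0 0 0 -18 0 -32 87.8;0 0 0 -18 0 -32 87.8;0 0 0 -18 0 -32 87.8;0 0 0 -18 0 -32 87.8"
}}

```text
clock: 18.62
ee_pos: [0.5692, -0.0752, 0.226]
orientation: [-0.0, -0.0, -0.707, 0.707]
force: [-0.1, -0.8, -0.7]
finger_gap: 1.004
```

```bash
python3 - <<'E'
from h import *
st=manip.read_state(); print(st["ee_pos"])
s=grab("scene");t=grab("top")
a=crop(s,60,180,120,150,3,"")
b=crop(t,390,200,130,150,3,"")
cv2.imwrite("pics/g5.png",np.hstack([a,b]))
E
```

```text
[ 0.5691993  -0.07519024  0.22595929]
```

View pics/g5.png

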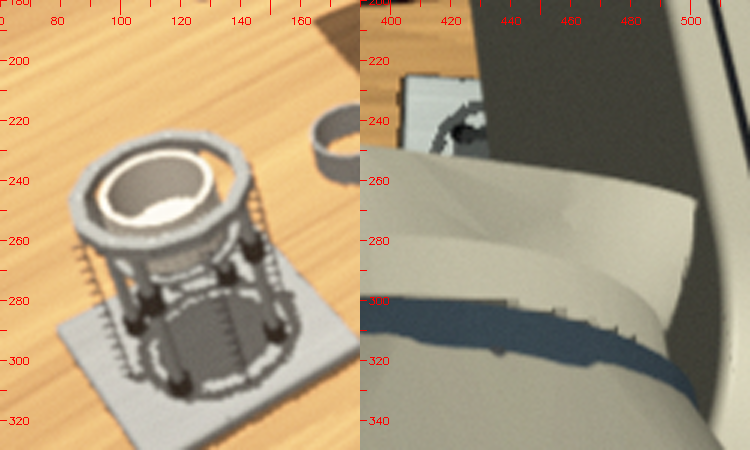

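The first ramekin sits upright inside the collar, its rim level with the collar at (112,243) against a collar centre of about (113.5,242.5). Next is the second ramekin.

Emit:
{"fn": "play_rows", "kwargs": {
  "increments": "0 0 0 -22 0 -14 87.8;0 0 0 -22 0 -14 87.8;0 0 0 -20 0 -13 87.8;0 0 0 0 35 0 87.8;0 0 0 0 35 0 87.8;0 0 0 0 35 0 87.8;0 0 0 0 30 0 87.8;0 0 0 0 0 0 87.8;0 0 0 0 0 0 87.8"
}}

```text
clock: 19.47
ee_pos: [0.6312, -0.0365, 0.0893]
orientation: [-0.001, -0.001, 0.707, -0.707]
force: [0.5, 0.1, 0.8]
finger_gap: 0.999
```

```bash
python3 - <<'E'
from h import *
st=manip.read_state(); print(st["ee_pos"])
s=grab("scene")
print(proj(s,st["ee_pos"]-[0,0,.011]), proj(s,[.6317,-.0362,.044]))
cv2.imwrite("pics/g6.png",crop(s,235,180,130,120,5,""))
E
```

```text
[ 0.63124904 -0.03647641  0.08926533]
[300.64348765 244.67825489] [300.59639448 257.74703067]
```

View pics/g6.png

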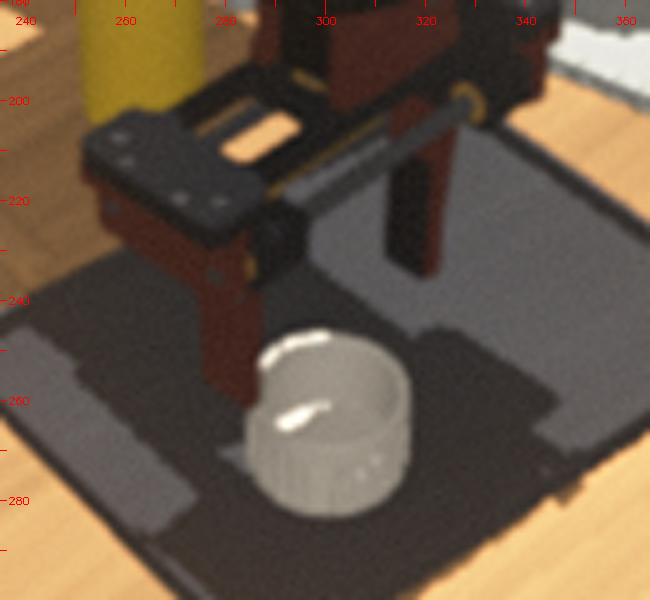

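The fingers straddle the second ramekin (rim at (300,258)), with the tips at (283,258) and (319,233). Going down and gripping.

Emit:
{"fn": "play_rows", "kwargs": {
  "increments": "0 0 0 -1 20 0 87.8;0 0 0 0 20 0 87.8;0 0 0 0 12 0 87.8;0 0 0 0 0 0 87.8;0 0 0 0 0 0 72;0 0 0 0 0 0 66;0 0 0 0 0 0 62;0 0 0 0 0 0 54;0 0 0 0 0 0 54;0 0 0 0 0 0 54",
  "grip_force": 15
}}

```text
clock: 20.35
ee_pos: [0.6343, -0.0358, 0.0392]
orientation: [0.001, 0.0, 0.707, -0.707]
force: [0.2, 0.7, 6.8]
finger_gap: 0.715
```

Emit:
{"fn": "play_rows", "kwargs": {
  "increments": "0 0 0 0 0 0 54;0 0 0 0 0 0 54;0 0 0 0 -10 0 54;0 0 0 0 -20 0 54;0 0 0 0 -30 0 54;0 0 0 0 -35 0 54;0 0 0 0 -35 0 54;0 0 0 0 -35 0 54;0 0 0 0 -25 0 54;0 0 0 0 0 0 54"
}}

```text
clock: 21.18
ee_pos: [0.6364, -0.0361, 0.2347]
orientation: [-0.004, -0.003, -0.707, 0.707]
force: [0.9, 0.7, -1.5]
finger_gap: 0.716
```

Emit:
{"fn": "play_rows", "kwargs": {
  "increments": "0 0 0 12 0 16 54;0 0 0 21 0 30 54;0 0 0 21 0 30 54;0 0 0 21 0 30 54;0 0 0 21 0 30 54;0 0 0 21 0 30 54;0 0 0 21 0 30 54;0 0 0 21 0 30 54;0 0 0 21 0 27 54;0 0 0 10 0 12 54"
}}

```text
clock: 22.02
ee_pos: [0.4404, -0.303, 0.2267]
orientation: [-0.001, -0.0, 0.707, -0.707]
force: [0.5, 0.2, -2.2]
finger_gap: 0.711
```

Emit:
{"fn": "play_rows", "kwargs": {
  "increments": "0 0 0 0 0 0 54;0 0 0 0 10 0 54;0 0 0 0 10 0 54;0 0 0 0 0 0 54;0 0 0 0 0 0 54"
}}

```text
clock: 22.43
ee_pos: [0.4434, -0.2995, 0.2065]
orientation: [-0.0, -0.002, 0.708, -0.706]
force: [0.1, -0.1, -1.8]
finger_gap: 0.71
```

```bash
python3 - <<'E'
from h import *
st=manip.read_state(); print(st["ee_pos"],st["force"])
s=grab("scene")
p=st["ee_pos"]; z=p[2]-.034
print("rim pred",proj(s,[p[0],p[1],z+.04]),"lower rim pred",proj(s,[.4427,-.301,.139]))
cv2.imwrite("pics/g7.png",crop(s,60,170,120,110,5,""))
E
```

```text
[ 0.44338675 -0.29954445  0.20645445] [ 0.12820703 -0.07695986 -1.82022394]
rim pred [103.76359236 208.30351007] lower rim pred [113.46009237 242.11273956]
```

View pics/g7.png

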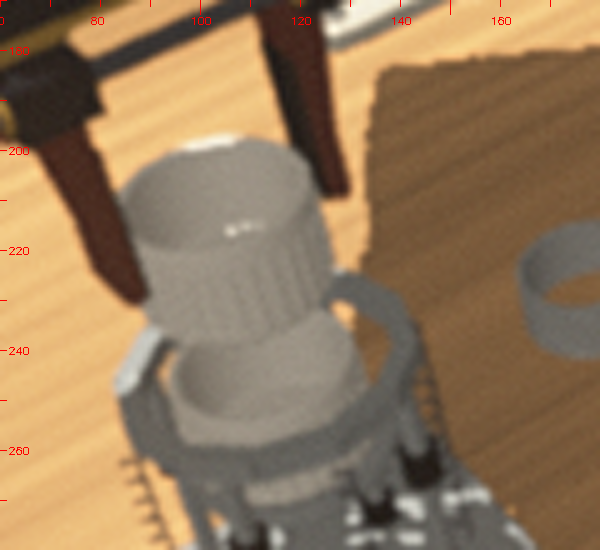

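The held ramekin's rim at (104,208.7) matches the prediction, directly above the lower one (rim about (112.5,242)). Lowering gently.

Emit:
{"fn": "play_rows", "kwargs": {
  "increments": "0 0 0 1 10 2 54;0 0 0 0 10 0 54;0 0 0 0 6 0 54;0 0 0 0 3 0 54;0 0 0 0 2 0 54;0 0 0 0 2 0 54;0 0 0 0 2 0 54;0 0 0 0 2 0 54;0 0 0 0 0 0 54;0 0 0 0 0 0 54"
}}

```text
clock: 23.32
ee_pos: [0.4426, -0.303, 0.1711]
orientation: [-0.0, 0.0, -0.707, 0.707]
force: [0.3, -0.3, -1.4]
finger_gap: 0.711
```

Emit:
{"fn": "play_rows", "kwargs": {
  "increments": "0 0 0 0 3 0 54;0 0 0 0 3 0 54;0 0 0 0 3 0 54;0 0 0 0 3 0 54;0 0 0 0 2 0 54;0 0 0 0 2 0 54;0 0 0 0 0 0 54;0 0 0 0 0 0 54;0 0 0 0 0 0 54"
}}

```text
clock: 24.07
ee_pos: [0.4424, -0.3029, 0.1549]
orientation: [0.0, -0.0, 0.707, -0.707]
force: [-1.1, -0.0, -1.0]
finger_gap: 0.714
```

```bash
python3 - <<'E'
from h import *
st=manip.read_state(); print(st["ee_pos"],st["force"])
cv2.imwrite("pics/g8.png",crop(grab("scene"),60,190,120,110,5,""))
E
```

```text
[ 0.44244811 -0.30286592  0.15493833] [-1.07954234 -0.04528974 -1.02139015]
```

View pics/g8.png

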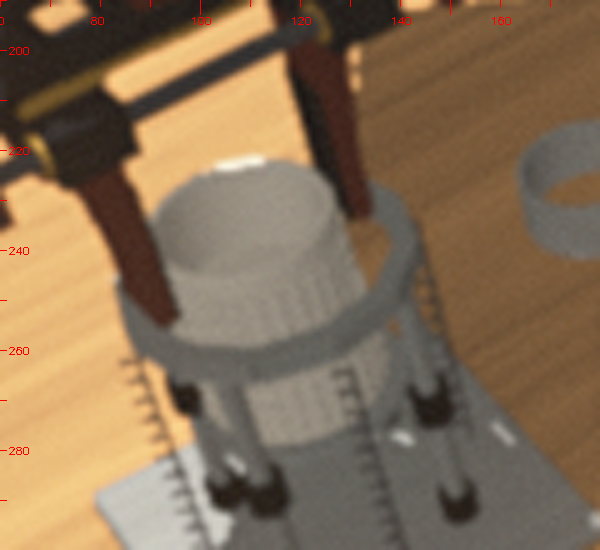

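The stack is aligned inside the collar (upper rim at about (108,233)) with the finger tips just above the collar. Releasing.

Emit:
{"fn": "play_rows", "kwargs": {
  "increments": "0 0 0 0 0 0 64;0 0 0 0 0 0 67;0 0 0 0 0 0 72;0 0 0 0 0 0 80;0 0 0 0 0 0 87.8;0 0 0 0 0 0 87.8;0 0 0 0 -10 0 87.8;0 0 0 0 -25 0 87.8;0 0 0 0 -25 0 87.8;0 0 0 0 0 0 87.8"
}}

```text
clock: 24.95
ee_pos: [0.4448, -0.3046, 0.2199]
orientation: [-0.002, -0.002, -0.706, 0.709]
force: [1.1, -0.8, 1.0]
finger_gap: 1.0
```

Emit:
{"fn": "play_rows", "kwargs": {
  "increments": "0 0 0 -10 0 -33 87.8;0 0 0 -10 0 -33 87.8;0 0 0 -10 0 -33 87.8;0 0 0 -10 0 -33 87.8;0 0 0 -10 0 -33 87.8;0 0 0 -10 0 -33 87.8;0 0 0 -10 0 -33 87.8;0 0 0 -3 0 -33 87.8;0 0 0 0 0 -33 87.8;0 0 0 0 0 -33 87.8"
}}

```text
clock: 25.78
ee_pos: [0.5153, 0.0287, 0.2152]
orientation: [0.0, -0.0, 0.707, -0.707]
force: [0.8, -0.4, -0.4]
finger_gap: 1.0
```

```bash
python3 - <<'E'
from h import *
st=manip.read_state(); print(st["ee_pos"])
s=grab("scene");t=grab("top")
cv2.imwrite("pics/g9.png",np.hstack([crop(s,60,190,120,130,3,""),crop(t,80,180,100,130,3,"")]))
E
```

```text
[0.51532277 0.02873194 0.21515999]
```

View pics/g9.png

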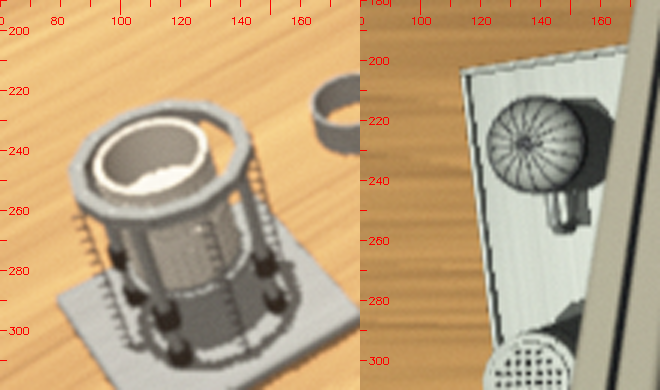

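The stack is upright in the dispenser with the top rim near the collar at (111,242). Both dredgers stand on the tray. Fetching the short one.

Emit:
{"fn": "play_rows", "kwargs": {
  "increments": "0 0 0 0 0 -33 87.8;0 0 0 0 0 -33 87.8;0 0 0 0 0 -33 87.8;0 0 0 0 0 -33 87.8;0 0 0 0 0 -33 87.8;0 0 0 0 0 -33 87.8;0 0 0 0 0 -33 87.8;0 0 0 0 0 -34 87.8;0 0 0 0 0 0 87.8;0 0 0 0 0 0 87.8"
}}

```text
clock: 26.72
ee_pos: [0.5153, 0.2926, 0.2148]
orientation: [-0.001, 0.001, -0.707, 0.707]
force: [0.0, 0.0, -0.7]
finger_gap: 1.0
```

Emit:
{"fn": "play_rows", "kwargs": {
  "increments": "0 0 0 0 30 0 87.8;0 0 0 0 30 0 87.8;0 0 0 0 30 0 87.8;0 0 0 0 30 0 87.8;0 0 0 0 30 0 87.8;0 0 0 0 10 0 87.8;0 0 0 0 0 0 87.8;0 0 0 0 0 0 87.8"
}}

```text
clock: 27.38
ee_pos: [0.5157, 0.2911, 0.0554]
orientation: [0.0, -0.0, -0.707, 0.707]
force: [0.6, 0.8, 0.3]
finger_gap: 0.996
```

Emit:
{"fn": "play_rows", "kwargs": {
  "increments": "0 0 0 0 0 -1 72;0 0 0 0 0 0 66;0 0 0 0 0 0 62;0 0 0 0 0 0 54;0 0 0 0 0 0 54;0 0 0 0 0 0 54;0 0 0 0 0 0 54;0 0 0 0 0 0 54",
  "grip_force": 20
}}

```text
clock: 28.05
ee_pos: [0.5159, 0.2932, 0.0561]
orientation: [0.001, 0.0, 0.707, -0.707]
force: [-0.3, -3.1, 6.6]
finger_gap: 0.708
```

Emit:
{"fn": "play_rows", "kwargs": {
  "increments": "0 0 0 0 -10 0 54;0 0 0 0 -25 0 54;0 0 0 0 -30 0 54;0 0 0 0 -15 0 54;0 0 0 0 0 0 54;0 0 0 0 0 0 54"
}}

```text
clock: 28.55
ee_pos: [0.5152, 0.2932, 0.1355]
orientation: [0.001, 0.0, 0.707, -0.707]
force: [-1.0, 0.6, -4.7]
finger_gap: 0.713
```

Emit:
{"fn": "play_rows", "kwargs": {
  "increments": "0 0 0 -4 0 20 54;0 0 0 -5 0 37 54;0 0 0 -5 0 37 54;0 0 0 -5 0 37 54;0 0 0 -5 0 37 54;0 0 0 -5 0 37 54;0 0 0 -5 0 37 54;0 0 0 -5 0 37 54;0 0 0 -5 0 27 54;0 0 0 -3 0 16 54"
}}

```text
clock: 29.38
ee_pos: [0.5612, -0.0318, 0.133]
orientation: [0.002, 0.001, -0.707, 0.707]
force: [0.5, -0.2, -4.9]
finger_gap: 0.713
```

Emit:
{"fn": "play_rows", "kwargs": {
  "increments": "0 0 0 0 0 0 54;0 0 0 0 20 0 54;0 0 0 0 25 0 54;0 0 0 0 20 0 54;0 0 0 0 0 0 54;0 0 0 0 0 0 54;0 0 0 0 0 0 54"
}}

```text
clock: 29.97
ee_pos: [0.5624, -0.0283, 0.07]
orientation: [0.0, -0.001, 0.707, -0.707]
force: [-0.9, -0.2, -4.6]
finger_gap: 0.711
```

Within 1 mm of the original grasp; lowering the last ~13 mm.

Emit:
{"fn": "play_rows", "kwargs": {
  "increments": "0 0 0 0 6 0.5 54;0 0 0 0 3 0 54;0 0 0 0 2 0 54;0 0 0 0 1 0 54;0 0 0 0 1 0 54;0 0 0 0 0 0 54;0 0 0 0 0 0 54"
}}

```text
clock: 30.55
ee_pos: [0.5625, -0.0294, 0.0571]
orientation: [-0.0, 0.0, -0.707, 0.707]
force: [1.2, -0.2, -4.4]
finger_gap: 0.714
```

Emit:
{"fn": "play_rows", "kwargs": {
  "increments": "0 0 0 0 1 0 54;0 0 0 0 0.7 0 54;0 0 0 0 0 0 54;0 0 0 0 0 0 54;0 0 0 0 0 0 54"
}}

```text
clock: 30.97
ee_pos: [0.563, -0.0295, 0.0561]
orientation: [-0.001, -0.0, -0.707, 0.707]
force: [-2.4, -1.0, 6.9]
finger_gap: 0.714
```

Emit:
{"fn": "play_rows", "kwargs": {
  "increments": "0 0 0 0 0 0 67;0 0 0 0 0 0 77;0 0 0 0 0 0 87.8;0 0 0 0 0 0 87.8;0 0 0 0 -10 0 87.8;0 0 0 0 -30 0 87.8;0 0 0 0 -35 0 87.8;0 0 0 0 -35 0 87.8;0 0 0 0 -40 0 87.8;0 0 0 0 0 0 87.8"
}}

```text
clock: 31.8
ee_pos: [0.5667, -0.0297, 0.2134]
orientation: [-0.005, -0.004, -0.707, 0.707]
force: [1.8, 0.4, 0.2]
finger_gap: 1.002
```

Emit:
{"fn": "play_rows", "kwargs": {
  "increments": "0 0 0 18 0 -30 87.8;0 0 0 18 0 -30 87.8;0 0 0 18 0 -30 87.8;0 0 0 18 0 -30 87.8;0 0 0 18 0 -30 87.8;0 0 0 18 0 -30 87.8;0 0 0 18 0 -30 87.8;0 0 0 18 0 -30 87.8;0 0 0 18 0 -30 87.8;0 0 0 18 0 -30 87.8"
}}

```text
clock: 32.63
ee_pos: [0.3811, 0.2718, 0.2056]
orientation: [0.0, 0.0, 0.707, -0.707]
force: [-0.1, -0.1, -0.3]
finger_gap: 1.002
```

Emit:
{"fn": "play_rows", "kwargs": {
  "increments": "0 0 0 6 0 -6 87.8;0 0 0 0 0 0 87.8;0 0 0 0 0 0 87.8"
}}

```text
clock: 32.88
ee_pos: [0.3762, 0.2764, 0.2054]
orientation: [-0.001, 0.001, -0.707, 0.707]
force: [0.4, 0.1, 0.9]
finger_gap: 0.998
```

Directly over the tall one; down 111 mm and grip.

Emit:
{"fn": "play_rows", "kwargs": {
  "increments": "0 0 0 -0.5 30 0 87.8;0 0 0 0 35 0 87.8;0 0 0 0 35 0 87.8;0 0 0 0 11 0 87.8;0 0 0 0 0 0 87.8;0 0 0 0 0 0 70;0 0 0 0 0 0 62;0 0 0 0 0 0 56;0 0 0 0 0 0 50;0 0 0 0 0 0 50",
  "grip_force": 20
}}

```text
clock: 33.72
ee_pos: [0.3775, 0.277, 0.0953]
orientation: [0.001, 0.001, 0.708, -0.707]
force: [-0.2, 0.6, 3.4]
finger_gap: 0.67
```

Emit:
{"fn": "play_rows", "kwargs": {
  "increments": "0 0 0 0 0 0 50;0 0 0 0 0 0 50;0 0 0 0 0 0 50;0 0 0 0 -10 0 50;0 0 0 0 -25 0 50;0 0 0 0 -30 0 50;0 0 0 0 -15 0 50;0 0 0 0 0 0 50;0 0 0 0 0 0 50"
}}

```text
clock: 34.47
ee_pos: [0.3767, 0.2765, 0.1748]
orientation: [0.001, 0.0, 0.707, -0.707]
force: [-0.2, 0.2, -3.9]
finger_gap: 0.667
```

Emit:
{"fn": "play_rows", "kwargs": {
  "increments": "0 0 0 -15 0 15 50;0 0 0 -25 0 25 50;0 0 0 -25 0 25 50;0 0 0 -25 0 25 50;0 0 0 -25 0 25 50;0 0 0 -25 0 25 50;0 0 0 -25 0 25 50;0 0 0 -22 0 20 50;0 0 0 -15 0 14 50;0 0 0 0 0 0 50"
}}

```text
clock: 35.3
ee_pos: [0.5807, 0.0747, 0.1722]
orientation: [0.001, -0.001, -0.707, 0.707]
force: [-0.3, -0.1, -4.1]
finger_gap: 0.666
```

Emit:
{"fn": "play_rows", "kwargs": {
  "increments": "0 0 0 0 25 0 50;0 0 0 0 25 0 50;0 0 0 0 15 0 50;0 0 0 0 0 0 50;0 0 0 0 0 0 50;0 0 0 0 0 0 50"
}}

```text
clock: 35.8
ee_pos: [0.5787, 0.0779, 0.1093]
orientation: [0.0, -0.0, 0.707, -0.707]
force: [-0.0, -0.1, -3.7]
finger_gap: 0.667
```

Emit:
{"fn": "play_rows", "kwargs": {
  "increments": "0 0 0 0 6 0.3 50;0 0 0 0 4 0 50;0 0 0 0 2 0 50;0 0 0 0 1 0 50;0 0 0 0 1 0 50;0 0 0 0 0 0 50;0 0 0 0 0 0 50"
}}

```text
clock: 36.38
ee_pos: [0.5791, 0.0773, 0.0956]
orientation: [0.0, 0.0, 0.707, -0.707]
force: [0.3, 0.5, -1.6]
finger_gap: 0.668
```

Emit:
{"fn": "play_rows", "kwargs": {
  "increments": "0 0 0 0 0.8 0 50;0 0 0 0 0 0 50;0 0 0 0 0 0 50"
}}

```text
clock: 36.63
ee_pos: [0.5795, 0.0774, 0.0956]
orientation: [0.001, 0.0, 0.707, -0.707]
force: [-2.4, -0.3, 6.0]
finger_gap: 0.669
```

Seated. Releasing and retreating up, then aside toward the robot so both cameras see.

Emit:
{"fn": "play_rows", "kwargs": {
  "increments": "0 0 0 0 0 0 62;0 0 0 0 0 0 72;0 0 0 0 0 0 87.8;0 0 0 0 0 0 87.8;0 0 0 0 -10 0 87.8;0 0 0 0 -30 0 87.8;0 0 0 0 -35 0 87.8;0 0 0 0 -35 0 87.8;0 0 0 0 -15 0 87.8;0 0 0 0 0 0 87.8"
}}

```text
clock: 37.47
ee_pos: [0.5815, 0.0776, 0.2246]
orientation: [0.003, 0.003, 0.707, -0.707]
force: [1.1, -0.3, -0.5]
finger_gap: 1.003
```

Emit:
{"fn": "play_rows", "kwargs": {
  "increments": "0 0 0 10 0 -33 87.8;0 0 0 10 0 -33 87.8;0 0 0 10 0 -33 87.8;0 0 0 10 0 -33 87.8;0 0 0 10 0 -33 87.8;0 0 0 10 0 -33 87.8;0 0 0 10 0 -33 87.8;0 0 0 10 0 -33 87.8;0 0 0 0 0 0 87.8;0 0 0 0 0 0 87.8"
}}

```text
clock: 38.3
ee_pos: [0.4975, 0.3423, 0.2183]
orientation: [-0.001, 0.002, -0.707, 0.707]
force: [0.5, 0.1, -0.4]
finger_gap: 0.999
```

```bash
python3 - <<'E'
from h import *
s=grab("scene");t=grab("top")
a=crop(t,205,125,150,125,4,"")[:,:400]
cv2.imwrite("pics/f.png",np.vstack([np.hstack([s["pixels"][100:340,60:420]]),]))
x=crop(t,205,125,150,110,5,"");cv2.imwrite("pics/f2.png",x)
E
```

```text
(no output)
```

View pics/f.png

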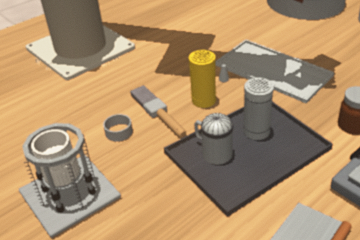

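View pics/f2.png

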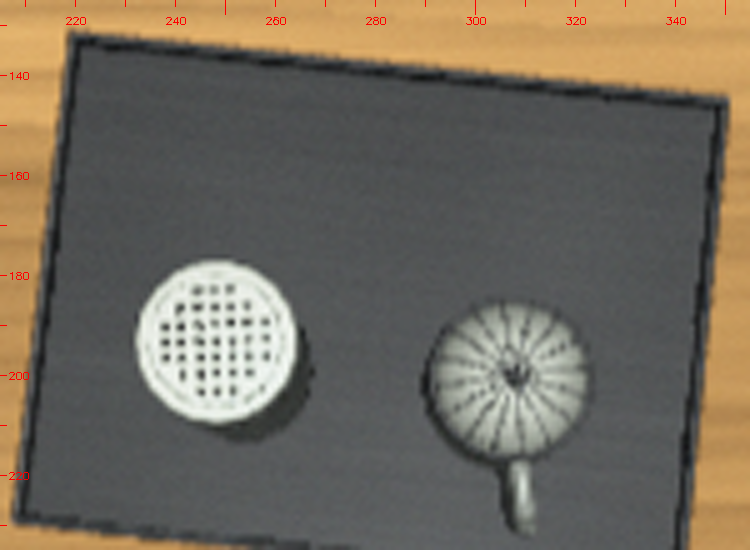

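The stack is upright in the dispenser and both dredgers are upright on the sheet. The short one is within about 1 mm of its start. The tall lid is at (248.5,193.2) against (245.7,192.6) originally, so it is about 5 mm too far in -y, probably pushed when the first grip closed. I'll regrip it and set it right.

Emit:
{"fn": "play_rows", "kwargs": {
  "increments": "0 0 0 -10 0 33 87.8;0 0 0 -10 0 33 87.8;0 0 0 -10 0 33 87.8;0 0 0 -10 0 33 87.8;0 0 0 -10 0 33 87.8;0 0 0 -10 0 33 87.8;0 0 0 -10 0 33 87.8;0 0 0 -10 0 33 87.8;0 0 0 0 0 0 87.8;0 0 0 0 0 0 87.8"
}}

```text
clock: 39.23
ee_pos: [0.5789, 0.0742, 0.2192]
orientation: [0.002, -0.002, -0.707, 0.707]
force: [-0.6, 0.1, -1.1]
finger_gap: 1.0
```

Emit:
{"fn": "play_rows", "kwargs": {
  "increments": "0 0 0 0 35 0 87.8;0 0 0 0 35 0 87.8;0 0 0 0 35 0 87.8;0 0 0 0 18 0 87.8;0 0 0 0 0 0 87.8;0 0 0 0 0 0 87.8"
}}

```text
clock: 39.73
ee_pos: [0.5779, 0.0776, 0.0958]
orientation: [0.001, 0.001, -0.707, 0.707]
force: [-0.0, -0.2, 1.0]
finger_gap: 0.997
```

Grip, lift 6 mm, shift +5 mm y and +1 mm x, lower.

Emit:
{"fn": "play_rows", "kwargs": {
  "increments": "0 0 0 0 0 0 70;0 0 0 0 0 0 62;0 0 0 0 0 0 56;0 0 0 0 0 0 50;0 0 0 0 0 0 50;0 0 0 0 0 0 50;0 0 0 0 0 0 50;0 0 0 0 0 0 50",
  "grip_force": 20
}}

```text
clock: 40.4
ee_pos: [0.5796, 0.0775, 0.0975]
orientation: [0.001, 0.0, 0.707, -0.707]
force: [-1.2, 1.3, 6.2]
finger_gap: 0.668
```

Emit:
{"fn": "play_rows", "kwargs": {
  "increments": "0 0 0 0 -3 0 50;0 0 0 0 -4 0 50;0 0 0 -1 0 -3 50;0 0 0 0 0 -2 50;0 0 0 0 0 0 50;0 0 0 0 0 0 50;0 0 0 0 3 0 50;0 0 0 0 2 0 50;0 0 0 0 0 0 50;0 0 0 0 0 0 50"
}}

```text
clock: 41.23
ee_pos: [0.5796, 0.0822, 0.0981]
orientation: [0.0, 0.0, -0.707, 0.707]
force: [0.0, 0.5, -4.9]
finger_gap: 0.668
```

Emit:
{"fn": "play_rows", "kwargs": {
  "increments": "0 0 0 0 1 0 50;0 0 0 0 0.7 0 50;0 0 0 0 0 0 50;0 0 0 0 0 0 50"
}}

```text
clock: 41.57
ee_pos: [0.5804, 0.0823, 0.0975]
orientation: [0.001, 0.0, 0.707, -0.707]
force: [-1.1, 0.8, 4.3]
finger_gap: 0.663
```

Emit:
{"fn": "play_rows", "kwargs": {
  "increments": "0 0 0 0 0 0 62;0 0 0 0 0 0 72;0 0 0 0 0 0 87.8;0 0 0 0 0 0 87.8;0 0 0 0 -10 0 87.8;0 0 0 0 -30 0 87.8;0 0 0 0 -35 0 87.8;0 0 0 0 -35 0 87.8;0 0 0 0 -15 0 87.8;0 0 0 0 0 0 87.8"
}}

```text
clock: 42.4
ee_pos: [0.5825, 0.0826, 0.2269]
orientation: [0.003, 0.003, 0.707, -0.707]
force: [0.3, 0.4, 0.4]
finger_gap: 0.998
```

Emit:
{"fn": "play_rows", "kwargs": {
  "increments": "0 0 0 10 0 -33 87.8;0 0 0 10 0 -33 87.8;0 0 0 10 0 -33 87.8;0 0 0 10 0 -33 87.8;0 0 0 10 0 -33 87.8;0 0 0 10 0 -33 87.8;0 0 0 10 0 -33 87.8;0 0 0 10 0 -33 87.8;0 0 0 0 0 0 87.8;0 0 0 0 0 0 87.8"
}}

```text
clock: 43.23
ee_pos: [0.4985, 0.3473, 0.2206]
orientation: [-0.001, 0.002, -0.707, 0.708]
force: [-0.6, -0.2, 0.6]
finger_gap: 1.0
```

```bash
python3 - <<'E'
from h import *
t=grab("top")["pixels"]; s=grab("scene")["pixels"]; cv2.imwrite("pics/last_scene.png",s)
old=cv2.imread("pics/top0.png")
def lid(im,y0):
    m=np.zeros(im.shape[:2],np.uint8); m[y0:222,222:278]=255
    m&=(im.min(2)>165).astype(np.uint8)*255
    c=max(cv2.findContours(m,0,2)[0],key=cv2.contourArea); return cv2.boundingRect(c),cv2.minEnclosingCircle(c)
print(lid(old,179),lid(t,179), lid(t,130))
print("scene, collar area change vs g-ref n/a; mean", s[225:260,90:135].mean())
E
```

```text
((230, 179, 31, 29), ((244.9791717529297, 192.1458282470703), 15.7461519241333)) ((230, 179, 31, 30), ((245.23170471191406, 192.76829528808594), 15.808716773986816)) ((230, 177, 31, 32), ((245.1923065185547, 192.73077392578125), 15.83439826965332))
scene, collar area change vs g-ref n/a; mean 156.2590476190476
```

The tall lid is now at (245.2,192.7) against (245.0,192.1) at the start, under about 1 mm off. The gripper is clear, so I'm handing in.

```bash
python3 -c "
from plant import manip; print(manip.sign_off())"
```

```text
the job is handed in; nothing more can be done
None
```

The job is done and handed in at about 43 s of the 136 s. I moved both dredgers to the aluminium tray, then stacked the two ramekins upright on the dispenser platform. Each ramekin was released after its weight was partly on the spring. Then I returned the short dredger to the baking sheet, followed by the tall one.

- **Stack:** after release, the pictures showed it upright inside the collar, with the top rim close to collar height.
- **Short dredger:** it stood about 1 mm from its starting place, upright, with its handle pointing the same way.
- **Tall dredger:** my first check failed. It stood about 5 mm off in y, probably because the first grip pushed it, so I regripped it and set it right. By the lid position in the top camera it is now within about 1 mm of its start.
- **Look-alike:** the yellow dredger was left alone.

After that correction I checked only the lid position, by numbers. The last pictures I viewed of the whole scene were taken just before it. In those, the stack and both dredgers were upright.

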